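# Fill the gaps in the sample-bottle carrier and snap its hood shut

### The arm

A 6-joint arm with a two-finger parallel gripper is mounted at the origin on the work surface. World frame = base frame: x ahead of the robot, y to its left, z up, the work surface at z = 0. Lengths are in m, angles in rad, forces in N, time in s.
With the tool pointing down it reaches from about 0.325 to 0.85 m from the base axis. Payload 4.4 kg.
Tool frame: the origin (TCP) lies on the front face of the gripper's body, between the roots of the fingers; the fingertips stand 97 mm ahead of it and the grasp point (between the pads) lies 78 mm ahead of it (pinch_z is the distance from the TCP to the grasp point, in m); z points along the fingers, y is the line along which they close (so a half turn about z gives the same grasp; the last joint's range is limited). The gripper opens to 94 mm and grips with 3 to 60 N. Pads are 16 mm wide; open, the fingers measure 119 mm over their backs; the gripper's body (75 mm by 177 mm) begins 78 mm behind the grasp point.
Start: joints at [-1.437, 0.207, 1.542, -0, 1.393, -0.15], TCP at [0.162, -0.552, 0.303] pointing down, gripper open.
Joint ranges: [-2.73, 2.73], [-0.86, 2.22], [0.23, 2.46], [-1.11, 4.25], [0.08, 2.63], [-2.82, 2.82]. Speed limits (rad/s): [2.79, 2.79, 3.14, 3.14, 3.14, 3.14].

### API

Orientations are given as a rotation vector (axis times angle).
In Python, from bench import state, read_camera, hand_in, pinch_z gives the robot as it stands.
- The arm moves only by the tool carry_out, never from a script. Its argument "deltas" is a list of rows, each a list of 3 entries, a list of its own where there are three numbers: the shift along the tool's x, y, z in cm, then the turn, a rotation vector about the tool's x, y, z in degrees, then the finger opening in cm, from 0 to 9.4. A call has 1 to 20 rows; each row is the pose to reach, as a shift and turn from the pose commanded when the call began, along the tool's axes at that moment; what a row does not reach only later rows make up. A row lasts 1/10 s, in which the tool goes at most 50 mm and 8.59 degrees, less where a joint would pass 70% of its speed; a pose out of reach is approached as far as the arm can. A call with a gripper value outside its range is refused whole. The fingers move at their own pace and stop on an object; "grip_force" is the grip in N (left out, the last holds). Time passes only in rows, so rows that repeat a pose let the fingers close. It gives the time, the measured TCP pose, the force, the opening and the grip force at its end, in the units of the state.
- state(): the state, without advancing time (a new reading comes with each control period).
- read_camera(name): name is "side" or "top" or "wrist"; returns a dict with "frame" (384x512x3 uint8, red, green, blue), "z_map" (384x512 float32, m along the optical axis (not along the pixel's ray), 0 where there is no reading), "K" (3x3 intrinsics, pixels), "pose" (4x4, takes a point from camera to world coordinates); the wrist camera has in their place "T_tool_cam" (4x4, takes a point from camera to tool coordinates, whose origin is the TCP and whose axes are the flange's). Camera axes: x right, y down, z forward; pixel columns grow to the right and rows downward; lengths in m; the calibration is good to about 2 mm. The wrist camera is an equidistant fisheye: a pixel r from the principal point sees the ray r / f radians off the axis. A picture is of the moment at which its call begins: read the wrist's pose just before it.
- hand_in(): hands the job in; it is judged then, once.
The state is a dict: "time": time; "joints": joint angles; "qd": joint speeds; "tau": joint torques, N m; "tool_pos": TCP position; "orientation": TCP orientation; "contact_force": force on the tool from outside, world axes, zero at the start; "torque": the same for the moment, N m; "grip_width": finger opening in m; "grip_force": force on a finger pad.
Only numpy, scipy, OpenCV 4.12 (cv2) and the standard library are available. Lean on these libraries where they do the work, as an engineer would, in place of code of your own. Each camera call takes 0.05 s, during which the arm holds its last target. There are 200 camera calls.

### The job

Complete the bottle carrier: its two empty pockets must each get one of the two loose square bottles from the bench, while the bottles already in the carrier and the other things on the bench stay where they are. One of the loose bottles has fallen over: first stand it upright on the bench and let go of it, then take it again from above and put it into a pocket. When both bottles stand fully home in their pockets, swing the clear hood over and press its front edge down until the catch snaps and holds it shut.

Things in the scene. Friction and masses are not known exactly. Their poses are not given: they have to be found in the camera images.
- carrier: fixed grey block 190 (its x) x 132 (y) x 40 mm high. 6 square pockets, 3 along x by 2 along y, 58 mm apart, 44 mm wide, 34 mm deep (floor 6 mm above the bench), rims chamfered; 4 hold bottles, 2 are empty, which ones varies. Origin: centre of the underside, z up. Hood hinged along its +y side; mid -y side a steel bracket 34 mm wide, 72 mm high, out to y = -104 mm, with a spring catch
- pocket0 (a point): centre of the mouth of a pocket, level with the block's top, at x = -58, y = -29 mm in the carrier's frame; axes as the carrier's
- pocket1 (a point): centre of the mouth of a pocket, level with the block's top, at x = 0, y = -29 mm in the carrier's frame; axes as the carrier's
- pocket2 (a point): centre of the mouth of a pocket, level with the block's top, at x = 58, y = -29 mm in the carrier's frame; axes as the carrier's
- pocket3 (a point): centre of the mouth of a pocket, level with the block's top, at x = -58, y = 29 mm in the carrier's frame; axes as the carrier's
- pocket4 (a point): centre of the mouth of a pocket, level with the block's top, at x = 0, y = 29 mm in the carrier's frame; axes as the carrier's
- pocket5 (a point): centre of the mouth of a pocket, level with the block's top, at x = 58, y = 29 mm in the carrier's frame; axes as the carrier's
- lid (a joint): angle of the sprung hood (clear box lid, no bottom or front, 197 x 148 mm, 42 mm deep, white front strip), rad: 0 = shut, 1.9 = wide open, where its spring holds it. The catch is met at about 0.09 and takes about 10 N at the front edge to pass; below 0.02 the hood is caught, otherwise it springs open again
- lid_hinge (a point): middle of the hood's hinge axis, 70 mm to the carrier's +y from its centre and 44 mm above the bench; the axis runs along the carrier's x. Axes turn with the hood: with the hood shut they are the carrier's
- lid_press (a point): where to press: on the outer (top) face of the hood plate, mid length, 16 mm from the free front edge; 130 mm from the hinge axis along the hood -y and 45 mm along its z. With the hood shut it lies 89 mm above the bench. Axes as lid_hinge
- spare: loose bottle standing on the bench: square amber glass bottle, round white cap; body 35 x 35 x 50 mm, cap 24 mm across and 20 mm high, 74 mm tall in all, about 90 g. Origin at the centre of its base; z runs from base to cap, x and y square to the sides
- fallen: loose bottle lying on one of its flat sides on the bench: the same square amber glass bottle, round white cap; body 35 x 35 x 50 mm, cap 24 mm across and 20 mm high, 74 mm tall in all, about 90 g. Origin at the centre of its base; z runs from base to cap, x and y square to the sides. Lying, its origin is 17.5 mm above the bench
- stored0: bottle already in a pocket, to be left there: the same kind of square amber glass bottle, round white cap, 74 mm tall, cap top 80 mm above the bench. Origin at the centre of its base
- stored1: bottle already in a pocket, to be left there: the same kind of square amber glass bottle, round white cap, 74 mm tall, cap top 80 mm above the bench. Origin at the centre of its base
- stored2: bottle already in a pocket, to be left there: the same kind of square amber glass bottle, round white cap, 74 mm tall, cap top 80 mm above the bench. Origin at the centre of its base
- stored3: bottle already in a pocket, to be left there: the same kind of square amber glass bottle, round white cap, 74 mm tall, cap top 80 mm above the bench. Origin at the centre of its base
- jar: round white plastic powder jar, 80 mm across, 115 mm tall, a bystander. Origin at the centre of its base
- beaker: empty glass beaker, 66 mm across, 75 mm tall, a bystander. Origin at the centre of its base
- spatula: blue plastic spatula 170 mm long lying on the bench, a bystander. Origin under its middle, x along it

How it is judged:
On the way, in this order (a step that is already met when the one before it is completed fails the run):
1. the fallen bottle stands upright on the bench, let go (angle between fallen's own z axis and vertical below 0.1 rad and height (world z) of fallen below 0.004 m and contact force between the fingers and fallen below 0.1 N and linear speed of fallen below 0.03 m/s), for 0.2 s.
2. both loose bottles stand in pockets, let go, and the hood is not shut yet ((horizontal distance between spare and pocket0 below 0.01 m or horizontal distance between spare and pocket1 below 0.01 m or horizontal distance between spare and pocket2 below 0.01 m or horizontal distance between spare and pocket3 below 0.01 m or horizontal distance between spare and pocket4 below 0.01 m or horizontal distance between spare and pocket5 below 0.01 m) and z of each of spare, fallen in the frame of carrier below 0.01 m and angle between each of spare, fallen's own z axis and vertical below 0.12 rad and (horizontal distance between fallen and pocket0 below 0.01 m or horizontal distance between fallen and pocket1 below 0.01 m or horizontal distance between fallen and pocket2 below 0.01 m or horizontal distance between fallen and pocket3 below 0.01 m or horizontal distance between fallen and pocket4 below 0.01 m or horizontal distance between fallen and pocket5 below 0.01 m) and contact force between the fingers and spare below 0.1 N and contact force between the fingers and fallen below 0.1 N and value of joint lid above 0.15 rad), for 0.1 s.
At the end, for the whole second after the job is handed in: Both loose bottles stand upright (0.12 rad) in formerly empty pockets, base within 10 mm of the pocket centre and under 10 mm above the carrier underside; the four stored bottles are upright within 15 mm of their starts; the hood is caught shut (under 0.03 rad); all bottles at rest ((horizontal distance between spare and pocket0 below 0.01 m or horizontal distance between spare and pocket1 below 0.01 m or horizontal distance between spare and pocket2 below 0.01 m or horizontal distance between spare and pocket3 below 0.01 m or horizontal distance between spare and pocket4 below 0.01 m or horizontal distance between spare and pocket5 below 0.01 m) and z of each of spare, fallen in the frame of carrier below 0.01 m and angle between each of spare, fallen, stored0, stored1, stored2, stored3's own z axis and vertical below 0.12 rad and (horizontal distance between fallen and pocket0 below 0.01 m or horizontal distance between fallen and pocket1 below 0.01 m or horizontal distance between fallen and pocket2 below 0.01 m or horizontal distance between fallen and pocket3 below 0.01 m or horizontal distance between fallen and pocket4 below 0.01 m or horizontal distance between fallen and pocket5 below 0.01 m) and distance of each of stored0, stored1, stored2, stored3 from where it was at the start of the episode below 0.015 m and value of joint lid below 0.03 rad and linear speed of each of spare, fallen, stored0, stored1, stored2, stored3 below 0.02 m/s); the robot touches nothing.
It fails at once if a stored bottle is pulled out (moved more than 30 mm) (distance of any of stored0, stored1, stored2, stored3 from where it was at the start of the episode above 0.03 m).
It fails at once if a bystander is shoved more than 40 mm or tipped over (distance of any of jar, beaker, spatula from where it was at the start of the episode above 0.04 m or angle between any of jar, beaker's own z axis and vertical above 0.5 rad).
It also fails if it takes over 72 s, if anything falls off the work surface, if the arm or the gripper's body presses on something with over 40 N, if the wrist force passes 120 N, or if a joint passes its speed limit or range.

## Working session

There is one attempt and no reset: what is moved stays moved. The work goes in short steps, Python scripts to look and compute and a tool call to move; the robot and the scene stay as the last step left them, time stands still between calls to the robot, and variables do not carry over. Pictures are saved under pics/ and viewed, at most 10 in all, crops included, and the job is handed in when it is done.

Besides the shell and the picture viewer there is one more tool, called after ">>>" by a JSON object that holds its "api" and its "payload", one argument or row to a line. carry_out: Moves the arm, as the interface text tells. Its arguments: {"type":"object","properties":{"deltas":{"type":"array","items":{"type":"array"}},"grip_force":{"type":"number"}},"required":["deltas"]}

```bash
mkdir -p pics; ls
python3 - <<'E'
from bench import state, read_camera, pinch_z
import cv2, numpy as np
print(state(), pinch_z)
for n in ("top","side"):
    c=read_camera(n); cv2.imwrite(f"pics/{n}0.png",cv2.cvtColor(cv2.resize(c["frame"],(800,600)),cv2.COLOR_RGB2BGR))
    print(n,c["K"],c["pose"],c["z_map"].min(),c["z_map"].max())
    np.savez(f"{n}0.npz",**c)
E
```

```text
pics
{'time': 0.0, 'joints': array([-1.43649763e+00,  2.07423344e-01,  1.54295241e+00, -2.25127853e-05,
        1.39351616e+00, -1.50473553e-01]), 'qd': array([-0.00048777,  0.00033832, -0.00054559,  0.00075756, -0.00013843,
       -0.00034149]), 'tau': array([-3.77962933e-04, -3.70878160e+01, -2.81419659e+01,  6.98242779e-02,
        3.59914836e-02, -1.62103306e-04]), 'tool_pos': array([ 0.16145734, -0.55124327,  0.30148942]), 'orientation': array([-3.10752341e+00, -4.45489175e-01,  5.58752733e-06]), 'contact_force': array([-0.44673648,  0.31123462, -0.10111697]), 'torque': array([ 0.00072973, -0.00952892, -0.00898691]), 'grip_force': 0.0, 'grip_width': 0.09375102083703546} 0.0784
top [[439.6541668    0.         262.2191049 ]
 [  0.         439.6541668  189.80460645]
 [  0.           0.           1.        ]] [[-5.42290883e-02 -9.76265212e-01  2.09679380e-01  3.60441674e-01]
 [-9.98528390e-01  5.31274749e-02 -1.08869962e-02 -1.29643382e-01]
 [-5.11140327e-04 -2.09961205e-01 -9.77709584e-01  1.17963359e+00]
 [ 0.00000000e+00  0.00000000e+00  0.00000000e+00  1.00000000e+00]] 0.0 2.1393745
side [[348.74148437   0.         253.34090599]
 [  0.         348.74148437 193.68833054]
 [  0.           0.           1.        ]] [[ 0.96717645 -0.18015551  0.17920299  0.40367927]
 [-0.25386221 -0.65418344  0.71245912 -0.87191125]
 [-0.01112181 -0.73456655 -0.67844549  0.75503791]
 [ 0.          0.          0.          1.        ]] 0.0 3.0812445
```

View pics/top0.png

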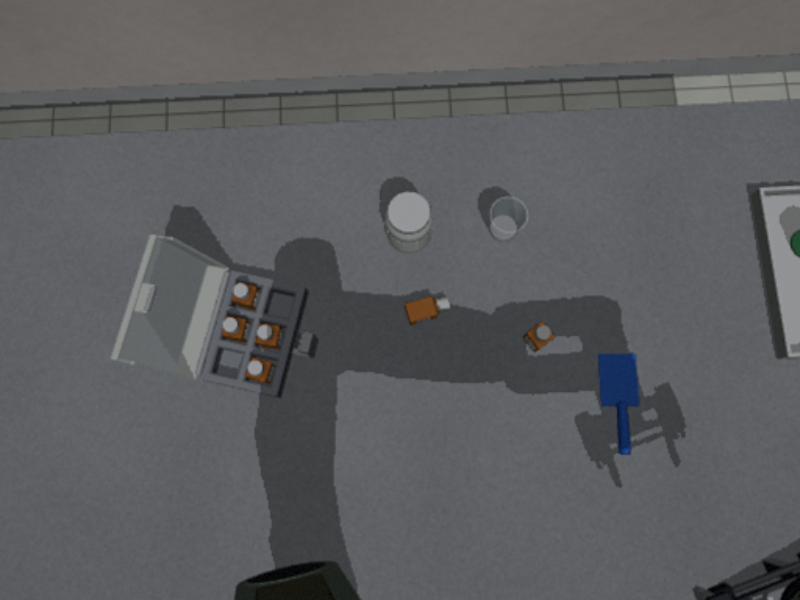

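View pics/side0.png

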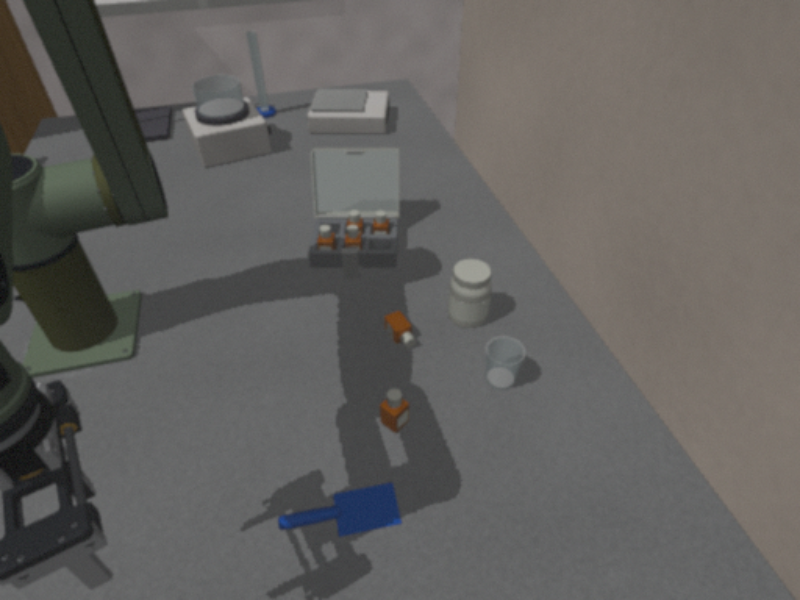

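The top view shows the carrier at (255,330) with empty pockets at (282,303) and (229,362), and the hood open to the left. The fallen bottle is at (425,308) with its cap to the right. The spare is at (538,335), the jar at (408,220), the beaker at (507,217) and the spatula at (620,400). The side view agrees.

```bash
cat > h.py <<'E'
import numpy as np, cv2
def cloud(c):
    K,T,z=c["K"],c["pose"],c["z_map"]
    v,u=np.mgrid[:z.shape[0],:z.shape[1]]
    p=np.stack([(u-K[0,2])/K[0,0]*z,(v-K[1,2])/K[1,1]*z,z],-1)
    w=p@T[:3,:3].T+T[:3,3]; w[z<=0]=np.nan
    return w
def ray(c,uv,h):
    K,T=c["K"],c["pose"]
    d=T[:3,:3]@np.array([(uv[0]-K[0,2])/K[0,0],(uv[1]-K[1,2])/K[1,1],1.])
    return T[:3,3]+d*(h-T[2,3])/d[2]
def rect(p):
    (c,s,a)=cv2.minAreaRect((np.asarray(p)[:,:2]*1000).astype(np.float32)); return np.round(c,1),np.round(s,1),round(a,1)
def amber(c):
    f=c["frame"].astype(int); return (f[...,0]>80)&(f[...,0]-f[...,2]>60)&(f[...,0]-f[...,1]>40)
E
python3 - <<'E'
import numpy as np, cv2
from h import *
for n in("top","side"):
    c=dict(np.load(f"{n}0.npz")); w=cloud(c); f=c["frame"].astype(int)
    m=amber(c).astype(np.uint8)
    k,lab,st,ce=cv2.connectedComponentsWithStats(m)
    print(n)
    for i in range(1,k):
        if st[i,4]<20: continue
        q=w[lab==i]; z=np.nanpercentile(q[:,2],[5,50,95])
        print(i,ce[i].round(1),st[i,4],"z",z.round(4)); t=q[q[:,2]>z[2]-.006]; print("   top rect",rect(t),len(t),"all",rect(q[~np.isnan(q[:,2])]))
    # caps: white & high z
    hsv=cv2.cvtColor(c["frame"],cv2.COLOR_RGB2HSV)
    m=((f.min(-1)>130)&(w[...,2]<.09)&(w[...,2]>.005)&(w[...,0]>.3)&(w[...,1]<.35)).astype(np.uint8)
    k,lab,st,ce=cv2.connectedComponentsWithStats(m)
    for i in range(1,k):
        if 15<st[i,4]<400:
            q=w[lab==i]; print("white",ce[i].round(1),st[i,4],q.mean(0).round(4),q[:,2].max().round(4))
    if n=="top":
        g=(w[...,2]>.036)&(w[...,2]<.044)&(w[...,1]>.0)&(w[...,0]>.25)&(w[...,0]<.7)&(np.ptp(f,-1)<30)
        k,lab,st,ce=cv2.connectedComponentsWithStats(g.astype(np.uint8))
        i=1+st[1:,4].argmax(); print("block",rect(w[lab==i]),st[i], np.median(w[lab==i][:,2]))
        print("ground",np.nanmedian(w[200:300,230:300,2]))
        for nm,mm in(("spat",(f[...,2]>100)&(f[...,0]<60)),):
            print(nm,rect(w[mm]))
E
```

```text
top
2 [157.5 190. ] 42 z [0.0515 0.0559 0.0604]
   top rect (array([614.4, 131.4]), array([20.7, 39.3]), 21.0) 29 all (array([622.4, 136.1]), array([30.2, 29.8]), 69.7)
3 [269.1 197.6] 198 z [0.0307 0.0345 0.0377]
   top rect (array([ 584.3, -160.1]), array([30.6, 47.5]), 13.8) 176 all (array([ 584.6, -160.2]), array([32. , 47.3]), 12.5)
4 [151.  211.5] 39 z [0.0523 0.056  0.0599]
   top rect (array([560.6, 148.2]), array([21.3, 38.5]), 34.2) 31 all (array([560.6, 148.2]), array([21.3, 38.5]), 34.2)
7 [172.3 215.9] 43 z [0.0528 0.0568 0.0596]
   top rect (array([550.8,  97. ]), array([29. , 29.2]), 75.4) 35 all (array([551.1,  96.9]), array([29., 31.]), 75.4)
8 [345.1 217.3] 35 z [0.0468 0.0498 0.053 ]
   top rect (array([ 519.3, -352.5]), array([39.2, 21.9]), 68.8) 32 all (array([ 519.9, -353.4]), array([39.5, 23.6]), 74.7)
10 [166.8 238.4] 38 z [0.0516 0.0559 0.0606]
   top rect (array([493.9, 112.8]), array([29.2, 30.3]), 70.8) 25 all (array([493.8, 112.8]), array([29.2, 30.5]), 70.8)
white [153.4 185.2] 57 [0.6236 0.1361 0.0798] 0.0857
white [283.9 194.1] 31 [ 0.5926 -0.1997  0.0
[... 330 characters left out ...]
]), array([ 63.3, 167.7]), 87.8)
side
4 [224.8 153.3] 20 z [0.0536 0.0557 0.0579]
   top rect (array([546.8,  83.7]), array([11.7, 27.8]), 72.4) 20 all (array([546.8,  83.7]), array([11.7, 27.8]), 72.4)
5 [254.2 205.6] 111 z [0.0324 0.0347 0.0363]
   top rect (array([ 584.6, -165.6]), array([30.3, 43.6]), 14.0) 110 all (array([ 584.6, -165.6]), array([30.3, 43.6]), 14.0)
6 [251.2 261.1] 48 z [0.0478 0.0503 0.0522]
   top rect (array([ 525.8, -360.4]), array([27.5, 29.2]), 38.5) 48 all (array([ 525.8, -360.4]), array([27.5, 29.2]), 38.5)
white [223.4 136. ] 32 [0.5597 0.1734 0.0653] 0.082
white [243.2 136. ] 18 [0.6242 0.137  0.0768] 0.0813
white [207.3 145.5] 18 [0.4934 0.1092 0.0799] 0.0818
```

```bash
cat >> h.py <<'E'
from scipy.spatial.transform import Rotation as Ro
def Rt(yaw,tilt=0):
    y=np.radians(yaw); Y=np.array([np.cos(y),np.sin(y),0]); Z=np.array([0,0,-1.]); X=np.cross(Y,Z)
    return Ro.from_matrix(np.stack([X,Y,Z],1))*Ro.from_euler('y',tilt,degrees=True)
def go(G,yaw,tilt=0,d=.0784,start=None):
    """row to bring point d ahead of TCP to G; start=(pos,rotvec) else state"""
    from bench import state
    if start is None: s=state(); start=(s["tool_pos"],s["orientation"])
    R0=Ro.from_rotvec(start[1]); R=Rt(yaw,tilt); P=np.array(G)-R.apply([0,0,d])
    sh=R0.inv().apply(P-start[0])*100; rv=np.degrees((R0.inv()*R).as_rotvec())
    n=max(np.linalg.norm(sh)/5,np.linalg.norm(rv)/8.59)
    print("row",sh.round(2).tolist(),rv.round(1).tolist(),"rows>=",round(n,1),"TCP",P.round(3))
    return P,R.as_rotvec()
E
python3 - <<'E'
from h import *
c=dict(np.load("top0.npz")); w=cloud(c)
for nm,lo,hi in(("jar",.10,.13),("beaker",.06,.085)):
    m=(w[...,2]>lo)&(w[...,2]<hi)&(w[...,0]>.62)&(w[...,1]<0)&(w[...,1]>-.45); print(nm,rect(w[m]))
go([.600,-.220,.105],13,45)
E
```

```text
jar (array([ 730.9, -146.9]), array([67.6, 68.1]), 6.5)
beaker (array([ 714.6, -230.9]), array([ 65.2, 237.7]), 10.4)
row [51.07, -13.91, 14.16] [33.8, 35.8, -81.8] rows>= 11.1 TCP [ 0.612 -0.274  0.16 ]
```

>>> {"api": "carry_out", "payload": {
  "deltas": [
    [[51,-13.9,5],[33.8,35.8,-81.8],6.5],
    [[51,-13.9,5],[33.8,35.8,-81.8],6.5],
    [[51,-13.9,5],[33.8,35.8,-81.8],6.5],
    [[51,-13.9,5],[33.8,35.8,-81.8],6.5],
    [[51,-13.9,5],[33.8,35.8,-81.8],6.5],
    [[51,-13.9,5],[33.8,35.8,-81.8],6.5],
    [[51,-13.9,5],[33.8,35.8,-81.8],6.5],
    [[51,-13.9,5],[33.8,35.8,-81.8],6.5],
    [[51,-13.9,5],[33.8,35.8,-81.8],6.5],
    [[51,-13.9,5],[33.8,35.8,-81.8],6.5],
    [[51,-13.9,5],[33.8,35.8,-81.8],6.5],
    [[51,-13.9,5],[33.8,35.8,-81.8],6.5],
    [[51,-13.9,5],[33.8,35.8,-81.8],6.5],
    [[51,-13.9,5],[33.8,35.8,-81.8],6.5],
    [[51,-13.9,14],[33.8,35.8,-81.8],6.5],
    [[51,-13.9,14],[33.8,35.8,-81.8],6.5],
    [[51,-13.9,14],[33.8,35.8,-81.8],6.5],
    [[51,-13.9,14],[33.8,35.8,-81.8],6.5]
  ]
}}

```text
time: 1.9
tool_pos: [0.611, -0.276, 0.1636]
orientation: [-1.531, -1.918, -0.632]
contact_force: [0.4, -0.1, -0.6]
grip_width: 0.0652
grip_force: 0.0
```

Run:
```python
from h import *
from bench import *
s=state(); print(s["time"],s["joints"].round(2),s["tool_pos"].round(4),s["contact_force"].round(1))
c=read_camera("wrist"); cv2.imwrite("pics/w1.png",cv2.cvtColor(c["frame"],cv2.COLOR_RGB2BGR)); np.savez("w1.npz",tp=s["tool_pos"],to=s["orientation"],**c)
print(c["K"],c["T_tool_cam"].round(3))
go([.585,-.164,.023],13,45)
```

```text
1.9 [-0.71  0.84  1.06  0.46  1.89 -0.94] [ 0.611  -0.276   0.1636] [ 0.4 -0.1 -0.6]
[[297.31863964   0.         257.20992941]
 [  0.         297.31863964 188.00504032]
 [  0.           0.           1.        ]] [[ 0.    -0.966 -0.258  0.075]
 [ 1.     0.    -0.     0.   ]
 [ 0.    -0.258  0.966 -0.082]
 [ 0.     0.     0.     1.   ]]
row [-1.85, -0.13, 10.41] [0.2, 0.2, -0.0] rows>= 2.1 TCP [ 0.597 -0.218  0.078]
```

View pics/w1.png

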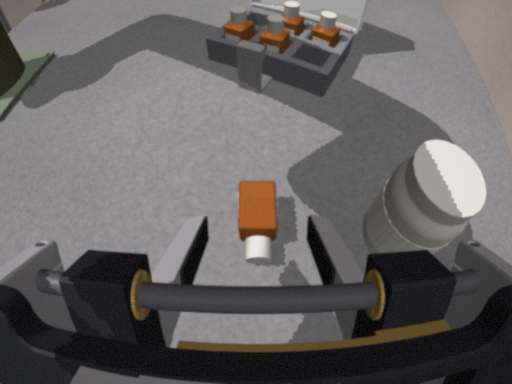

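The wrist view shows the fallen bottle centred between the fingers: body about (257,208), cap at (258,247), and its axis in line with the picture. So the pose is right and I can grip.

>>> {"api": "carry_out", "payload": {
  "deltas": [
    [[-1.85,-0.1,5],[0,0,0],6.5],
    [[-1.85,-0.1,8],[0,0,0],6.5],
    [[-1.85,-0.1,10.4],[0,0,0],6.5],
    [[-1.85,-0.1,10.4],[0,0,0],6.5],
    [[-1.85,-0.1,10.4],[0,0,0],6.5],
    [[-1.85,-0.1,10.4],[0,0,0],6.5],
    [[-1.85,-0.1,10.4],[0,0,0],2.5],
    [[-1.85,-0.1,10.4],[0,0,0],2.5],
    [[-1.85,-0.1,10.4],[0,0,0],2.5],
    [[-1.85,-0.1,10.4],[0,0,0],2.5],
    [[-1.85,-0.1,10.4],[0,0,0],2.5],
    [[-1.85,-0.1,10.4],[0,0,0],2.5],
    [[-1.85,-0.1,10.4],[0,0,0],2.5],
    [[-1.85,-0.1,10.4],[0,0,0],2.5]
  ],
  "grip_force": 20
}}

```text
time: 3.35
tool_pos: [0.5975, -0.2168, 0.0759]
orientation: [-1.529, -1.921, -0.631]
contact_force: [0.3, -1.1, 0.6]
grip_width: 0.0351
grip_force: 20.0
```

Run:
```python
from h import *
from bench import *
s=state(); print(s["time"],s["joints"].round(2),s["tool_pos"].round(4),s["contact_force"].round(1),s["grip_width"],s["grip_force"])
R=Ro.from_rotvec(s["orientation"]); print("grasp",s["tool_pos"]+R.apply([0,0,.0784]))
a=go([.585,-.164,.13],13,45)
b=go([.49,-.17,.08],13,-45)
go([.49,-.17,.031],13,-45,start=b)
```

```text
3.35 [-0.66  0.87  1.21  0.47  1.7  -0.98] [ 0.5975 -0.2168  0.0759] [ 0.3 -1.1  0.6] 0.03508130524925821 19.979545456924086
grasp [ 0.58503287 -0.16292672  0.02036987]
row [7.64, -0.03, -7.84] [0.0, 0.1, -0.1] rows>= 2.2 TCP [ 0.597 -0.218  0.185]
row [13.06, -9.43, 4.61] [-0.0, -89.9, -0.1] rows>= 10.5 TCP [ 0.478 -0.116  0.135]
row [3.46, 0.0, 3.46] [0.0, 0.0, 0.0] rows>= 1.0 TCP [ 0.478 -0.116  0.086]
```

>>> {"api": "carry_out", "payload": {
  "deltas": [
    [[3.5,0,-3.6],[0,0,0],2.5],
    [[7.6,0,-7.8],[0,0,0],2.5],
    [[7.6,0,-7.8],[0,0,0],2.5],
    [[14.5,-9.4,3.1],[0,-90,0],2.5],
    [[14.5,-9.4,3.1],[0,-90,0],2.5],
    [[14.5,-9.4,3.1],[0,-90,0],2.5],
    [[14.5,-9.4,3.1],[0,-90,0],2.5],
    [[14.5,-9.4,3.1],[0,-90,0],2.5],
    [[14.5,-9.4,3.1],[0,-90,0],2.5],
    [[14.5,-9.4,3.1],[0,-90,0],2.5],
    [[14.5,-9.4,3.1],[0,-90,0],2.5],
    [[14.5,-9.4,3.1],[0,-90,0],2.5],
    [[14.5,-9.4,3.1],[0,-90,0],2.5],
    [[14.5,-9.4,3.1],[0,-90,0],2.5],
    [[14.5,-9.4,3.1],[0,-90,0],2.5],
    [[14.5,-9.4,3.1],[0,-90,0],2.5],
    [[14.5,-9.4,3.1],[0,-90,0],2.5]
  ]
}}

```text
time: 5.05
tool_pos: [0.4782, -0.1166, 0.1566]
orientation: [1.528, 1.918, -0.634]
contact_force: [1.4, -0.3, -0.7]
grip_width: 0.0347
grip_force: 20.0
```

Run:
```python
from h import *
from bench import *
s=state(); print(s["time"],s["joints"].round(2),s["tool_pos"].round(4),s["contact_force"].round(1),s["grip_width"],s["grip_force"])
R=Ro.from_rotvec(s["orientation"]); print("grasp",s["tool_pos"]+R.apply([0,0,.0784]),R.as_matrix().round(3))
c=read_camera("side"); w=cloud(c); np.savez("side1.npz",**c)
m=amber(c)&(w[...,1]<0)&(w[...,1]>-.25); q=w[m]; print(m.sum(),np.nanpercentile(q,[1,50,99],axis=0).round(4))
cv2.imwrite("pics/s1.png",cv2.cvtColor(cv2.resize(c["frame"][100:292,150:406],(768,576)),cv2.COLOR_RGB2BGR))
go([.49,-.17,.031],13,-45)
```

```text
5.05 [-0.08  0.25  2.02 -1.03  0.91  0.39] [ 0.4782 -0.1166  0.1566] [ 1.4 -0.3 -0.7] 0.03468621564846724 19.976832568645477
grasp [ 0.49062472 -0.17072001  0.10119302] [[-0.157  0.975  0.158]
 [ 0.689  0.223 -0.69 ]
 [-0.708  0.    -0.706]]
29 [[ 0.4745 -0.1938  0.1217]
 [ 0.4836 -0.1866  0.1241]
 [ 0.5058 -0.1676  0.126 ]]
row [5.05, -0.07, 4.9] [-0.0, 0.1, -0.1] rows>= 1.4 TCP [ 0.478 -0.116  0.086]
```

View pics/s1.png

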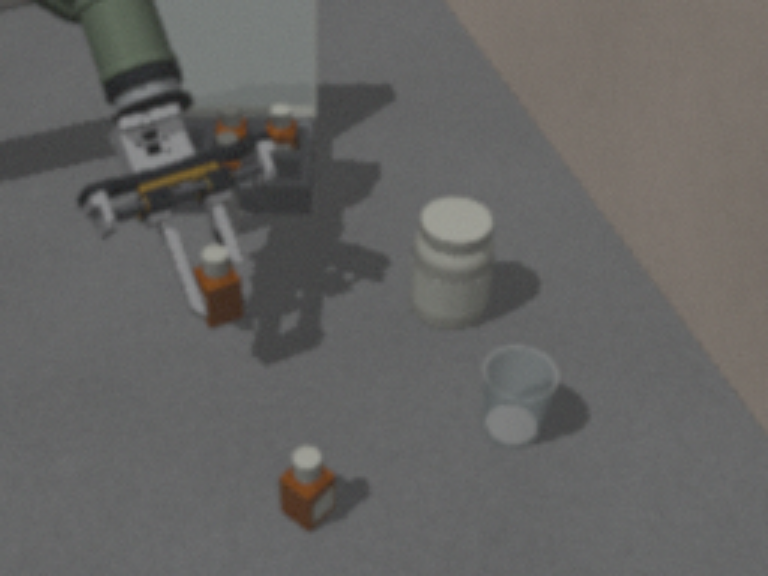

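The bottle hangs upright, with its cap at (215,255). Its shoulder is at z≈0.124, so the base is about 74 mm up. Joint 4 is near its limit, so I'll move outward and yaw a little before lowering.

Run:
```python
from h import *
b=go([.54,-.20,.10],-12,-45)
go([.54,-.20,.040],-12,-45,start=b)
```

```text
row [-3.04, 6.49, 3.26] [17.6, 0.1, 17.5] rows>= 2.9 TCP [ 0.552 -0.146  0.155]
row [4.24, 0.0, 4.24] [0.0, 0.0, 0.0] rows>= 1.2 TCP [ 0.552 -0.146  0.095]
```

>>> {"api": "carry_out", "payload": {
  "deltas": [
    [[-3,6.5,3.2],[17.6,0,17.5],2.5],
    [[-3,6.5,3.2],[17.6,0,17.5],2.5],
    [[-3,6.5,3.2],[17.6,0,17.5],2.5],
    [[-3,6.5,3.2],[17.6,0,17.5],2.5],
    [[-3,6.5,3.2],[17.6,0,17.5],2.5],
    [[-3,6.5,3.2],[17.6,0,17.5],2.5],
    [[-3,6.5,3.2],[17.6,0,17.5],2.5]
  ]
}}

```text
time: 5.8
tool_pos: [0.5499, -0.1442, 0.1548]
orientation: [1.959, 1.594, -0.816]
contact_force: [-0.3, 0.7, -2.1]
grip_width: 0.0352
grip_force: 20.0
```

Run:
```python
from h import *
from bench import *
s=state(); print(s["time"],s["joints"].round(2),s["tool_pos"].round(4),s["contact_force"].round(1),s["grip_width"],s["grip_force"])
c=read_camera("side"); w=cloud(c)
m=amber(c)&(w[...,1]<-.05)&(w[...,1]>-.3); q=w[m]; print(m.sum(),np.nanpercentile(q,[1,50,99],axis=0).round(4))
go([.54,-.20,.035],-12,-45)
go([.54,-.20,.027],-12,-45)
```

```text
5.8 [-0.1   0.5   1.66 -0.84  1.23  0.5 ] [ 0.5499 -0.1442  0.1548] [-0.3  0.7 -2.1] 0.035165849314694 19.976826310157776
26 [[ 0.5218 -0.2199  0.1198]
 [ 0.531  -0.2156  0.1225]
 [ 0.5476 -0.2031  0.1247]]
row [4.48, 0.18, 4.64] [0.1, 0.1, 0.2] rows>= 1.3 TCP [ 0.552 -0.146  0.09 ]
row [5.05, 0.19, 5.2] [0.1, 0.1, 0.2] rows>= 1.5 TCP [ 0.552 -0.146  0.082]
```

>>> {"api": "carry_out", "payload": {
  "deltas": [
    [[2.5,0,2.5],[0,0,0],2.5],
    [[4.2,0,4.2],[0,0,0],2.5],
    [[4.9,0,4.9],[0,0,0],2.5],
    [[4.9,0,4.9],[0,0,0],2.5],
    [[5,0,5],[0,0,0],2.5],
    [[5,0,5],[0,0,0],2.5],
    [[5.1,0,5.1],[0,0,0],2.5],
    [[5.1,0,5.1],[0,0,0],2.5]
  ]
}}

```text
time: 6.65
tool_pos: [0.5514, -0.1446, 0.0835]
orientation: [1.96, 1.591, -0.814]
contact_force: [-0.5, 0.9, -1.1]
grip_width: 0.0348
grip_force: 20.0
```

Run:
```python
from h import *
from bench import *
s=state(); print(s["time"],s["joints"].round(2),s["tool_pos"].round(4),s["contact_force"].round(1),s["torque"].round(2),s["grip_width"],s["grip_force"])
c=read_camera("side"); w=cloud(c)
m=amber(c)&(w[...,1]<-.05)&(w[...,1]>-.3); q=w[m]; print(m.sum(),np.nanpercentile(q,[1,10,50,90,99],axis=0).round(4))
```

```text
6.65 [-0.1   0.62  1.66 -0.88  1.15  0.6 ] [ 0.5514 -0.1446  0.0835] [-0.5  0.9 -1.1] [ 0.4  -0.16 -0.01] 0.03483343344899002 19.994314312934875
27 [[ 0.5232 -0.2195  0.0478]
 [ 0.5242 -0.2182  0.049 ]
 [ 0.5319 -0.2158  0.0513]
 [ 0.5461 -0.2081  0.0539]
 [ 0.5493 -0.2033  0.0543]]
```

>>> {"api": "carry_out", "payload": {
  "deltas": [
    [[0.1,0,0.1],[0,0,0],2.5],
    [[0.1,0,0.1],[0,0,0],2.5],
    [[0.2,0,0.2],[0,0,0],2.5],
    [[0.2,0,0.2],[0,0,0],2.5]
  ]
}}

```text
time: 7.1
tool_pos: [0.5514, -0.1445, 0.0821]
orientation: [1.959, 1.589, -0.817]
contact_force: [-3.4, 6.2, 11.3]
grip_width: 0.0348
grip_force: 20.0
```

Run:
```python
from bench import *
s=state(); print(s["time"],s["tool_pos"].round(4),s["contact_force"].round(1),s["torque"].round(2))
```

```text
7.1 [ 0.5514 -0.1445  0.0821] [-3.4  6.2 11.3] [-0.16  0.56 -0.42]
```

Contact with the bench, so I'll release and back off.

>>> {"api": "carry_out", "payload": {
  "deltas": [
    [[-0.1,0,-0.1],[0,0,0],3.6],
    [[-0.1,0,-0.1],[0,0,0],5],
    [[-0.1,0,-0.1],[0,0,0],6.5],
    [[-0.1,0,-0.1],[0,0,0],6.5],
    [[-0.1,0,-0.1],[0,0,0],6.5],
    [[0,0,-3],[0,0,0],6.5],
    [[0,0,-6],[0,0,0],6.5],
    [[0,0,-10],[0,0,0],6.5],
    [[0,0,-12],[0,0,0],6.5],
    [[0,0,-12],[0,0,0],6.5]
  ]
}}

```text
time: 8.1
tool_pos: [0.5707, -0.0598, 0.1672]
orientation: [1.958, 1.591, -0.808]
contact_force: [0.2, -0.3, 0.6]
grip_width: 0.0648
grip_force: 0.0
```

```bash
cat >> h.py <<'E'
def wcloud(c,s,uv,h):
    """wrist pixel -> world point on plane z=h"""
    K=c["K"]; d=(np.asarray(uv,float)-K[:2,2])/K[0,0]; r=np.hypot(*d)
    v=np.array([*(d*np.sin(r)/max(r,1e-9)),np.cos(r)]); R=Ro.from_rotvec(s["orientation"]); T=c["T_tool_cam"]
    o=s["tool_pos"]+R.apply(T[:3,3]); v=R.apply(T[:3,:3]@v); return o+v*(h-o[2])/v[2]
E
python3 - <<'E'
from h import *
from bench import *
s=state(); print(s["time"],s["tool_pos"].round(4),s["contact_force"].round(1))
c=read_camera("top"); w=cloud(c); np.savez("top1.npz",**c); f=c["frame"].astype(int)
for lab,y0,y1 in(("spare",-.45,-.28),("fallen",-.28,-.1)):
    m=(w[...,1]>y0)&(w[...,1]<y1)&(w[...,0]>.45)&(w[...,0]<.65)&(w[...,2]<.1)
    cap=m&(w[...,2]>.066); print(lab,"cap",cap.sum(),w[cap].mean(0).round(4),rect(w[cap]) if cap.any() else 0)
    sh=m&amber(c); print("  amber",rect(w[sh]) if sh.any() else 0, w[sh][:,2].max())
cv2.imwrite("pics/t1.png",cv2.cvtColor(cv2.resize(c["frame"][130:280,210:410],(800,600)),cv2.COLOR_RGB2BGR))
go([.53,-.28,.25],-12,0)
E
```

```text
8.1 [ 0.5707 -0.0598  0.1672] [ 0.2 -0.3  0.6]
spare cap 71 [ 0.5276 -0.3557  0.0733] (array([ 527.3, -355.9]), array([21.3, 22.2]), 41.3)
  amber (array([ 526.3, -355. ]), array([30.9, 30.6]), 34.8) 0.05296029026849958
fallen cap 71 [ 0.5404 -0.1993  0.0735] (array([ 558.9, -163. ]), array([106.1,  23.2]), 63.0)
  amber (array([ 538.5, -200. ]), array([30.9, 29.6]), 79.8) 0.052208120146040704
row [-27.26, 0.65, 4.28] [0.2, 45.1, 0.2] rows>= 5.5 TCP [ 0.53  -0.28   0.328]
```

View pics/t1.png

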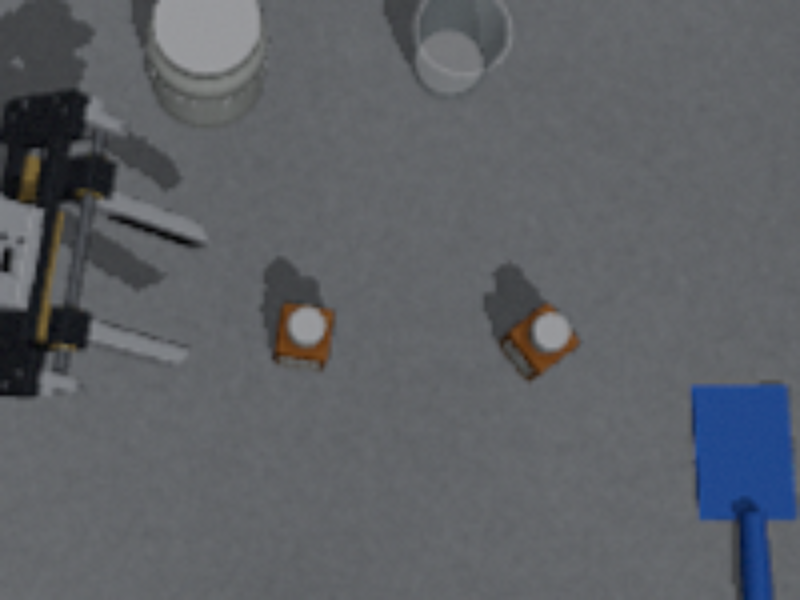

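Both bottles stand: the former fallen one at crop (307,330), the spare at (548,332) turned about 35°. Now the carrier needs finer measurement, and the former fallen bottle a grasp from above by the cap.

Run:
```python
from h import *
from bench import *
from scipy.ndimage import median_filter
c=dict(np.load("top0.npz")); w=cloud(c)
ctr=np.array([.5594,.1255])
m=(abs(w[...,0]-ctr[0])<.16)&(abs(w[...,1]-ctr[1])<.16)
q=w[m]
caps=q[(q[:,2]>.074)&(q[:,2]<.086)]
for yaw in(-13,-14,-15,-16,-17):
    a=np.radians(yaw); X=np.array([np.cos(a),np.sin(a)]); Y=np.array([-X[1],X[0]])
    P=np.stack([(q[:,:2]-ctr)@X,(q[:,:2]-ctr)@Y,q[:,2]],1)*1000
    t=P[(abs(P[:,2]-40)<5)&(abs(P[:,1])<66)]
    # front edge (min y) in x bins away from bracket ; side edges in y bins
    fe=[t[(abs(t[:,0]-x)<8)][:,1].min() for x in(-80,-60,-40,40,60,80)]
    le=[t[(abs(t[:,1]-y)<8)][:,0].min() for y in(-45,-15,15,45)]; re=[t[(abs(t[:,1]-y)<8)][:,0].max() for y in(-45,-15,15,45)]
    print(yaw,np.round(fe,1),np.round(le,1),np.round(re,1))
    if yaw==-15:
        cp=P[(P[:,2]>74)&(P[:,2]<86)]
        for cx,cy in((58,29),(0,29),(0,-29),(-58,-29)):
            z=cp[(abs(cp[:,0]-cx)<18)&(abs(cp[:,1]-cy)<18)]; print((cx,cy),len(z),z.mean(0).round(1),((z.min(0)+z.max(0))/2).round(1))
go([.540,-.1995,.16],-12)
```

```text
-13 [-63.5 -65.3 -66.  -65.8 -65.4 -65.9] [-96.4 -94.9 -93.8 -92. ] [92.8 95.4 96.5 98. ]
-14 [-65.  -65.  -65.8 -65.8 -65.9 -65.4] [-95.6 -94.6 -93.4 -92.8] [93.6 95.5 96.2 96.7]
-15 [-65.9 -65.4 -65.6 -65.9 -65.9 -65. ] [-94.7 -94.3 -93.7 -93.5] [94.4 95.6 96.3 96. ]
(58, 29) 68 [59.5 25.3 79.9] [59.7 25.8 80.1]
(0, 29) 69 [ 0.9 27.4 79.7] [ 1.2 27.4 79.1]
(0, -29) 72 [  0.7 -30.4  79.5] [  0.7 -29.8  79.4]
(-58, -29) 73 [-58.5 -29.6  79.5] [-58.3 -30.2  79.5]
-16 [-65.9 -65.9 -66.  -65.6 -65.9 -66. ] [-93.6 -93.9 -93.9 -94.2] [95.6 95.7 96.1 95.3]
-17 [-65.4 -65.8 -65.1 -65.7 -65.5 -66. ] [-92.8 -93.5 -94.2 -94.8] [96.5 96.  96.  94.5]
row [-15.18, -0.03, 4.9] [0.2, 45.1, 0.2] rows>= 5.3 TCP [ 0.54  -0.2    0.238]
```

>>> {"api": "carry_out", "payload": {
  "deltas": [
    [[-3,0,-4],[0,5,0],5],
    [[-15.2,0,4.9],[0,45,0],5],
    [[-15.2,0,4.9],[0,45,0],5],
    [[-15.2,0,4.9],[0,45,0],5],
    [[-15.2,0,4.9],[0,45,0],5],
    [[-15.2,0,4.9],[0,45,0],5],
    [[-15.2,0,4.9],[0,45,0],5],
    [[-15.2,0,4.9],[0,45,0],5],
    [[-15.2,0,4.9],[0,45,0],5]
  ]
}}

```text
time: 9.05
tool_pos: [0.5388, -0.1995, 0.2364]
orientation: [-2.438, -1.981, 0.007]
contact_force: [0.3, 0.2, -0.5]
grip_width: 0.05
grip_force: 0.0
```

Run:
```python
from h import *
from bench import *
s=state(); print(s["time"],s["joints"].round(2),s["tool_pos"].round(4),s["contact_force"].round(1))
c=read_camera("wrist"); f=c["frame"].astype(int)
m=(f.min(-1)>120)
k,lab,st,ce=cv2.connectedComponentsWithStats(m.astype(np.uint8))
for i in range(1,k):
    if st[i,4]>150:
        p=wcloud(c,s,ce[i],.074)
        if np.hypot(p[0]-.54,p[1]+.2)<.06: print(ce[i],st[i],p.round(4))
cv2.imwrite("pics/w2.png",cv2.cvtColor(c["frame"],cv2.COLOR_RGB2BGR))
c=dict(np.load("top0.npz")); w=cloud(c); q=w[w[...,2]>.03]
ctr=np.array([.5594,.1255]); a=np.radians(-15.8); X=np.array([np.cos(a),np.sin(a)]); Y=np.array([-X[1],X[0]])
P=np.stack([(q[:,:2]-ctr)@X,(q[:,:2]-ctr)@Y,q[:,2]],1)*1000
t=P[(abs(P[:,2]-40)<4)&(abs(P[:,1])<90)]
print([np.sort(t[(abs(t[:,0]-x)<8)][:,1])[:3].round(1) for x in(-80,-60,-40,40,60,80)])
go([.540,-.1995,.073],-12)
```

```text
9.05 [-0.5   0.27  1.61 -0.    1.27 -0.3 ] [ 0.5388 -0.1995  0.2364] [ 0.3  0.2 -0.5]
[226.37011166 139.52883422] [     0      0    512    286 102361] [ 0.5238 -0.1446  0.074 ]
[array([-67.2, -67.1, -66.6]), array([-67. , -66.2, -65.8]), array([-68.1, -67.7, -67.6]), array([-67.7, -67.5, -66.6]), array([-66.7, -66.5, -66.1]), array([-67.7, -67.6, -67.3])]
row [0.0, 0.12, 8.53] [-0.2, 0.2, 0.2] rows>= 1.7 TCP [ 0.54  -0.2    0.151]
```

View pics/w2.png

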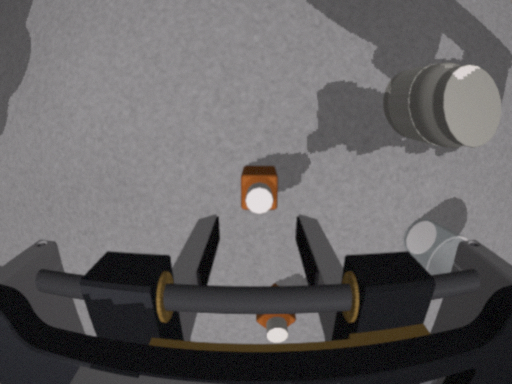

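The wrist view shows the standing bottle with its cap at (259,200), square to the fingers and centred between them.

Run:
```python
from h import *
from bench import *
s=state(); c=dict(np.load("w1.npz"))
print(wcloud(c,s,(259.3,200.5),.074), wcloud(c,s,(259.3,200.5),.074)-s["tool_pos"])
```

```text
[ 0.54013348 -0.2011417   0.074     ] [ 0.00101303 -0.00207576 -0.16268694]
```

>>> {"api": "carry_out", "payload": {
  "deltas": [
    [[0,0.1,4],[0,0,0],5],
    [[0,0.1,7],[0,0,0],5],
    [[0,0.1,8.4],[0,0,0],5],
    [[0,0.1,8.5],[0,0,0],5],
    [[0,0.1,8.5],[0,0,0],5],
    [[0,0.1,8.5],[0,0,0],1.5],
    [[0,0.1,8.5],[0,0,0],1.5],
    [[0,0.1,8.5],[0,0,0],1.5],
    [[0,0.1,8.5],[0,0,0],1.5],
    [[0,0.1,8.5],[0,0,0],1.5],
    [[0,0.1,8.5],[0,0,0],1.5],
    [[0,0.1,8.5],[0,0,0],1.5],
    [[0,0.1,3],[0,0,0],1.5],
    [[0,0.1,-3],[0,0,0],1.5],
    [[0,0.1,-3],[0,0,0],1.5]
  ],
  "grip_force": 20
}}

```text
time: 10.6
tool_pos: [0.5427, -0.2016, 0.2733]
orientation: [2.431, 1.974, 0.002]
contact_force: [0.0, -1.1, -0.4]
grip_width: 0.0236
grip_force: 20.0
```

```bash
cat >> h.py <<'E'
CTR=np.array([.5600,.1243]); CY=-15.8
def pk(x,y,z):
    a=np.radians(CY); X=np.array([np.cos(a),np.sin(a)]); Y=np.array([-X[1],X[0]]); return [*(CTR+x*X+y*Y),z]
E
python3 - <<'E'
from h import *
from bench import *
s=state(); print(s["time"],s["joints"].round(2),s["tool_pos"].round(4),s["contact_force"].round(1),s["grip_width"],s["grip_force"])
b=go(pk(.058,-.029,.190),CY)
E
```

```text
10.6 [-0.5   0.24  1.57 -0.    1.33 -0.3 ] [ 0.5427 -0.2016  0.2733] [ 0.  -1.1 -0.4] 0.023609133244125693 19.960531890392303
row [28.96, 0.57, 0.34] [0.5, 0.3, 3.9] rows>= 5.8 TCP [0.608 0.081 0.268]
```

>>> {"api": "carry_out", "payload": {
  "deltas": [
    [[29,0.6,0.3],[0,0,3.9],1.5],
    [[29,0.6,0.3],[0,0,3.9],1.5],
    [[29,0.6,0.3],[0,0,3.9],1.5],
    [[29,0.6,0.3],[0,0,3.9],1.5],
    [[29,0.6,0.3],[0,0,3.9],1.5],
    [[29,0.6,0.3],[0,0,3.9],1.5],
    [[29,0.6,0.3],[0,0,3.9],1.5],
    [[29,0.6,0.3],[0,0,3.9],1.5],
    [[29,0.6,0.3],[0,0,3.9],1.5]
  ]
}}

```text
time: 11.5
tool_pos: [0.6053, 0.0812, 0.2629]
orientation: [2.506, 1.895, -0.007]
contact_force: [0.1, -0.2, -0.8]
grip_width: 0.0235
grip_force: 20.0
```

Run:
```python
from h import *
from bench import *
s=state(); print(s["time"],s["joints"].round(2),s["tool_pos"].round(4),s["contact_force"].round(1),s["grip_width"],s["grip_force"])
c=read_camera("wrist"); cv2.imwrite("pics/w3.png",cv2.cvtColor(c["frame"],cv2.COLOR_RGB2BGR)); np.savez("w3.npz",tp=s["tool_pos"],to=s["orientation"],**c)
# where carrier features should appear: invert by optimisation-free projection
R=Ro.from_rotvec(s["orientation"]); T=c["T_tool_cam"]
def proj(p):
    q=T[:3,:3].T@(R.inv().apply(np.array(p)-s["tool_pos"])-T[:3,3]); th=np.arctan2(np.hypot(q[0],q[1]),q[2]); return (c["K"][:2,2]+c["K"][0,0]*th*q[:2]/np.hypot(q[0],q[1])).round(1)
print("caps p5,p4,p1,p0",[proj(pk(x,y,.080)) for x,y in((.058,.029),(0,.029),(0,-.029),(-.058,-.029))])
print("block corners",[proj(pk(x,y,.040)) for x,y in((-.095,-.066),(.095,-.066),(.095,.066))])
print("pocket2 corners",[proj(pk(.058+x,-.029+y,.040)) for x,y in((-.022,-.022),(.022,-.022),(.022,.022),(-.022,.022))])
go(pk(.058,-.029,.079),CY); go(pk(.058,-.029,.110),CY)
```

```text
11.5 [-0.01  0.32  1.49 -0.    1.34  0.27] [0.6053 0.0812 0.2629] [ 0.1 -0.2 -0.8] 0.023549861500477318 19.981321692466736
caps p5,p4,p1,p0 [array([260.6, 128.6]), array([196.1, 129.4]), array([198.6, 191.4]), array([141.6, 191.2])]
block corners [array([128.6, 212.3]), array([293.7, 214. ]), array([296.7,  90.6])]
pocket2 corners [array([239.6, 201. ]), array([280.4, 201. ]), array([281.3, 160.7]), array([239. , 160.7])]
row [0.09, 0.26, 10.58] [-0.1, 0.2, -0.1] rows>= 2.1 TCP [0.608 0.081 0.157]
row [0.08, 0.25, 7.48] [-0.1, 0.2, -0.1] rows>= 1.5 TCP [0.608 0.081 0.188]
```

View pics/w3.png

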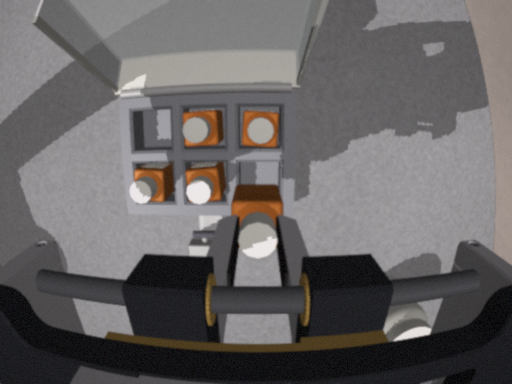

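The wrist view matches the prediction: caps seen at (261,130), (196,129), (199,191) and (142,190). The held bottle at (257,205) is square to the empty pocket, so I'll lower it.

>>> {"api": "carry_out", "payload": {
  "deltas": [
    [[0.1,0.2,4],[0,0,0],1.5],
    [[0.1,0.2,7],[0,0,0],1.5],
    [[0.1,0.2,7],[0,0,0],1.5],
    [[0.1,0.2,8],[0,0,0],1.5],
    [[0.1,0.2,9],[0,0,0],1.5],
    [[0.1,0.2,9.8],[0,0,0],1.5],
    [[0.1,0.2,10.2],[0,0,0],1.5],
    [[0.1,0.2,10.4],[0,0,0],1.5],
    [[0.1,0.2,10.4],[0,0,0],1.5]
  ]
}}

```text
time: 12.45
tool_pos: [0.6081, 0.0824, 0.1602]
orientation: [2.504, 1.895, -0.004]
contact_force: [-0.1, -0.8, -0.8]
grip_width: 0.0233
grip_force: 20.0
```

Run:
```python
from h import *
from bench import *
s=state(); print(s["time"],s["tool_pos"].round(4),s["contact_force"].round(1),s["torque"].round(2),s["grip_width"],s["grip_force"])
go(pk(.058,-.029,.079),CY)
```

```text
12.45 [0.6081 0.0824 0.1602] [-0.1 -0.8 -0.8] [-0.02 -0.08 -0.01] 0.02327903184338054 19.979266226291656
row [-0.18, 0.04, 0.28] [-0.0, 0.1, 0.0] rows>= 0.1 TCP [0.608 0.081 0.157]
```

>>> {"api": "carry_out", "payload": {
  "deltas": [
    [[-0.1,0,0.15],[0,0,0],1.5],
    [[-0.1,0,0.25],[0,0,0],1.5],
    [[-0.1,0,0.25],[0,0,0],1.5],
    [[-0.1,0,0.2],[0,0,0],3.2],
    [[-0.1,0,0.2],[0,0,0],4.4],
    [[-0.1,0,0.2],[0,0,0],4.4],
    [[-0.1,0,0.2],[0,0,0],4.4],
    [[-0.1,0,0.2],[0,0,0],4.4],
    [[-0.1,0,-2],[0,0,0],4.4],
    [[-0.1,0,-6],[0,0,0],4.4],
    [[-0.1,0,-12],[0,0,0],4.4],
    [[-0.1,0,-12],[0,0,0],4.4]
  ]
}}

```text
time: 13.65
tool_pos: [0.611, 0.0817, 0.2874]
orientation: [2.498, 1.891, 0.012]
contact_force: [0.8, -1.1, 0.5]
grip_width: 0.0444
grip_force: 0.0
```

Run:
```python
from h import *
from bench import *
s=state(); print(s["time"],s["tool_pos"].round(4),s["contact_force"].round(1),s["joints"].round(2))
go([.5275,-.356,.165],-55.2); go([.5275,-.356,.165],34.8)
c=read_camera("side"); w=cloud(c); m=(w[...,2]>.074)&(w[...,2]<.09); p=pk(.058,-.029,0)
m&=np.hypot(w[...,0]-p[0],w[...,1]-p[1])<.025; print("cap in pocket2",m.sum(),w[m].mean(0).round(4),w[m].max(0).round(4),"want",np.round(p,4))
```

```text
13.65 [0.611  0.0817 0.2874] [ 0.8 -1.1  0.5] [-0.01  0.3   1.46 -0.    1.37  0.27]
row [-44.39, 3.81, 4.41] [0.6, -0.3, 39.4] rows>= 9.0 TCP [ 0.528 -0.356  0.243]
row [-44.39, 3.81, 4.41] [0.6, 0.2, -50.6] rows>= 9.0 TCP [ 0.528 -0.356  0.243]
cap in pocket2 30 [0.6075 0.0766 0.079 ] [0.6193 0.0884 0.0826] want [0.6079 0.0806 0.    ]
```

>>> {"api": "carry_out", "payload": {
  "deltas": [
    [[-44.4,3.8,0],[0,0,39.4],5],
    [[-44.4,3.8,0],[0,0,39.4],5],
    [[-44.4,3.8,0],[0,0,39.4],5],
    [[-44.4,3.8,0],[0,0,39.4],5],
    [[-44.4,3.8,0],[0,0,39.4],5],
    [[-44.4,3.8,0],[0,0,39.4],5],
    [[-44.4,3.8,0],[0,0,39.4],5],
    [[-44.4,3.8,0],[0,0,39.4],5],
    [[-44.4,3.8,0],[0,0,39.4],5],
    [[-44.4,3.8,4.4],[0,0,39.4],5],
    [[-44.4,3.8,4.4],[0,0,39.4],5],
    [[-44.4,3.8,4.4],[0,0,39.4],5]
  ]
}}

```text
time: 14.9
tool_pos: [0.5225, -0.3546, 0.2344]
orientation: [-2.994, -0.939, 0.008]
contact_force: [0.8, 0.3, -0.2]
grip_width: 0.0501
grip_force: 0.0
```

Run:
```python
from h import *
from bench import *
s=state(); print(s["time"],s["joints"].round(2),s["tool_pos"].round(4),s["contact_force"].round(1))
c=read_camera("wrist"); f=c["frame"].astype(int)
cv2.imwrite("pics/w4.png",cv2.cvtColor(c["frame"],cv2.COLOR_RGB2BGR))
m=amber(c).astype(np.uint8); k,lab,st,ce=cv2.connectedComponentsWithStats(m)
for i in range(1,k):
    if st[i,4]>100:
        ys,xs=np.where(lab==i); print("amber",ce[i].round(1),st[i,4],cv2.minAreaRect(np.stack([xs,ys],1).astype(np.float32)))
        x0,y0=int(ce[i][0]),int(ce[i][1])
        sub=np.zeros(m.shape,bool); sub[max(0,y0-30):y0+45,x0-30:x0+30]=True
        mm=sub&(f.min(-1)>185); ys,xs=np.where(mm)
        if len(xs): cen=((xs.min()+xs.max())/2,(ys.min()+ys.max())/2); print("cap",cen,len(xs),wcloud(c,s,cen,.074).round(4))
go([.5275,-.356,.073],-55.2)
```

```text
14.9 [-0.73  0.39  1.46 -0.    1.3   0.23] [ 0.5225 -0.3546  0.2344] [ 0.8  0.3 -0.2]
amber [262.9 182. ] 545 ((263.1165771484375, 187.23631286621094), (35.5130729675293, 34.656471252441406), 2.0454084873199463)
cap (np.float64(263.5), np.float64(196.0)) 513 [ 0.5271 -0.3568  0.074 ]
row [0.28, 0.31, 8.51] [-0.1, 0.2, 0.1] rows>= 1.7 TCP [ 0.528 -0.356  0.151]
```

View pics/w4.png

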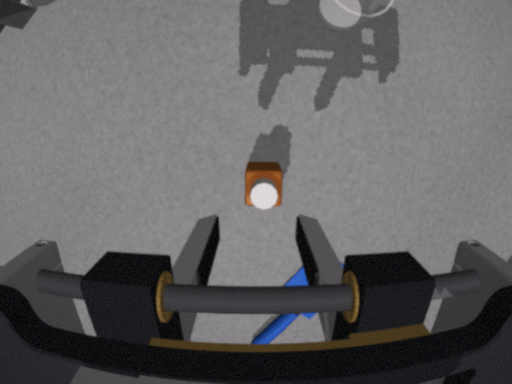

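The spare's cap is at (264,196), square to the fingers; the measured point agrees within 1 mm. I'll grip and lift.

>>> {"api": "carry_out", "payload": {
  "deltas": [
    [[0.3,0.4,4],[0,0,0],5],
    [[0.3,0.4,7],[0,0,0],5],
    [[0.3,0.4,8.4],[0,0,0],5],
    [[0.3,0.4,8.5],[0,0,0],5],
    [[0.3,0.4,8.5],[0,0,0],5],
    [[0.3,0.4,8.5],[0,0,0],1.5],
    [[0.3,0.4,8.5],[0,0,0],1.5],
    [[0.3,0.4,8.5],[0,0,0],1.5],
    [[0.3,0.4,8.5],[0,0,0],1.5],
    [[0.3,0.4,8.5],[0,0,0],1.5],
    [[0.3,0.4,8.5],[0,0,0],1.5],
    [[0.3,0.4,8.5],[0,0,0],1.5],
    [[0.3,0.4,3],[0,0,0],1.5],
    [[0.3,0.4,-3],[0,0,0],1.5],
    [[0.3,0.4,-3],[0,0,0],1.5]
  ],
  "grip_force": 20
}}

```text
time: 16.45
tool_pos: [0.5305, -0.3593, 0.2732]
orientation: [2.988, 0.937, 0.005]
contact_force: [1.0, -0.3, 0.3]
grip_width: 0.0236
grip_force: 19.9
```

Run:
```python
from h import *
from bench import *
s=state(); print(s["time"],s["joints"].round(2),s["tool_pos"].round(4),s["grip_width"],s["grip_force"])
b=go(pk(-.058,.029,.190),CY); b=go(pk(-.058,.029,.190),CY-180)
```

```text
16.45 [-0.73  0.36  1.41 -0.    1.36  0.23] [ 0.5305 -0.3593  0.2732] 0.02355765508649646 19.8855659365654
row [28.61, -44.33, -0.01] [0.6, 0.2, -39.4] rows>= 10.6 TCP [0.512 0.168 0.268]
row [28.61, -44.33, -0.01] [0.3, -0.8, 140.6] rows>= 16.4 TCP [0.512 0.168 0.268]
```

>>> {"api": "carry_out", "payload": {
  "deltas": [
    [[28.6,-44.3,0],[0,0,-39.4],1.5],
    [[28.6,-44.3,0],[0,0,-39.4],1.5],
    [[28.6,-44.3,0],[0,0,-39.4],1.5],
    [[28.6,-44.3,0],[0,0,-39.4],1.5],
    [[28.6,-44.3,0],[0,0,-39.4],1.5],
    [[28.6,-44.3,0],[0,0,-39.4],1.5],
    [[28.6,-44.3,0],[0,0,-39.4],1.5],
    [[28.6,-44.3,0],[0,0,-39.4],1.5],
    [[28.6,-44.3,0],[0,0,-39.4],1.5],
    [[28.6,-44.3,0],[0,0,-39.4],1.5],
    [[28.6,-44.3,0],[0,0,-39.4],1.5],
    [[28.6,-44.3,0],[0,0,-39.4],1.5],
    [[28.6,-44.3,0],[0,0,-39.4],1.5],
    [[28.6,-44.3,0],[0,0,-39.4],1.5],
    [[28.6,-44.3,0],[0,0,-39.4],1.5]
  ]
}}

```text
time: 17.95
tool_pos: [0.5103, 0.168, 0.2656]
orientation: [2.506, 1.893, -0.005]
contact_force: [-0.1, 0.7, -0.7]
grip_width: 0.0234
grip_force: 19.9
```

Run:
```python
from h import *
from bench import *
s=state(); print(s["time"],s["joints"].round(2),s["tool_pos"].round(4),s["contact_force"].round(1),s["grip_width"],s["grip_force"])
b=go(pk(-.058,.029,.079),CY)
```

```text
17.95 [ 0.16  0.16  1.67 -0.    1.31  0.44] [0.5103 0.168  0.2656] [-0.1  0.7 -0.7] 0.023355913193579762 19.8856982588768
row [0.08, 0.18, 10.82] [-0.1, 0.2, -0.1] rows>= 2.2 TCP [0.512 0.168 0.157]
```

>>> {"api": "carry_out", "payload": {
  "deltas": [
    [[0.1,0.1,4],[0,0,0],1.5],
    [[0.1,0.1,7],[0,0,0],1.5],
    [[0.1,0.1,7],[0,0,0],1.5],
    [[0.1,0.1,8],[0,0,0],1.5],
    [[0.1,0.1,9],[0,0,0],1.5],
    [[0.1,0.1,9.8],[0,0,0],1.5],
    [[0.1,0.1,10.3],[0,0,0],1.5],
    [[0.1,0.1,10.6],[0,0,0],1.5],
    [[0.1,0.1,10.6],[0,0,0],1.5]
  ]
}}

```text
time: 18.85
tool_pos: [0.5112, 0.1699, 0.1597]
orientation: [2.504, 1.895, -0.004]
contact_force: [-0.8, 0.4, -0.6]
grip_width: 0.0236
grip_force: 20.0
```

Run:
```python
from h import *
from bench import *
s=state(); print(s["time"],s["tool_pos"].round(4),s["contact_force"].round(1),s["torque"].round(2),s["grip_width"],s["grip_force"])
go(pk(-.058,.029,.079),CY)
```

```text
18.85 [0.5112 0.1699 0.1597] [-0.8  0.4 -0.6] [-0.05 -0.07  0.02] 0.023554783989481277 19.96296465396881
row [-0.16, 0.14, 0.23] [-0.1, 0.2, 0.0] rows>= 0.1 TCP [0.512 0.168 0.157]
```

>>> {"api": "carry_out", "payload": {
  "deltas": [
    [[-0.1,0.1,0.15],[0,0,0],1.5],
    [[-0.1,0.1,0.25],[0,0,0],1.5],
    [[-0.1,0.1,0.25],[0,0,0],1.5],
    [[-0.1,0.1,0.2],[0,0,0],3.2],
    [[-0.1,0.1,0.2],[0,0,0],4.4],
    [[-0.1,0.1,0.2],[0,0,0],4.4],
    [[-0.1,0.1,0.2],[0,0,0],4.4],
    [[-0.1,0.1,0.2],[0,0,0],4.4],
    [[-0.1,0.1,-2],[0,0,0],4.4],
    [[-0.1,0.1,-6],[0,0,0],4.4],
    [[-0.1,0.1,-12],[0,0,0],4.4],
    [[-0.1,0.1,-15],[0,0,0],4.4],
    [[-0.1,0.1,-15],[0,0,0],4.4]
  ]
}}

```text
time: 20.15
tool_pos: [0.5156, 0.1696, 0.3176]
orientation: [2.499, 1.891, 0.016]
contact_force: [0.7, 0.1, 0.4]
grip_width: 0.0439
grip_force: 0.0
```

Run:
```python
from h import *
from bench import *
s=state(); print(s["time"],s["tool_pos"].round(4),s["contact_force"].round(1),s["joints"].round(2))
c=read_camera("wrist"); cv2.imwrite("pics/w5.png",cv2.cvtColor(c["frame"],cv2.COLOR_RGB2BGR))
b=go(pk(-.0,.215,.230),CY,d=.097)
b2=go(pk(-.0,.215,.140),CY,d=.097,start=b)
b3=go(pk(-.0,.130,.140),CY,d=.097,start=b2)
c=read_camera("top"); w=cloud(c)
for x,y in((.058,.029),(0,.029),(0,-.029),(-.058,-.029),(.058,-.029),(-.058,.029)):
    p=pk(x,y,0); m=(w[...,2]>.07)&(w[...,2]<.1)&(np.hypot(w[...,0]-p[0],w[...,1]-p[1])<.025); print((x,y),m.sum(),w[m].mean(0).round(4) if m.any() else 0,np.round(p,4))
q=w[(w[...,2]>.05)&(w[...,1]>.15)&(w[...,0]<.75)&(w[...,0]>.42)]; a=np.radians(CY)
Y=np.array([-np.sin(a),np.cos(a)]); yy=(q[:,:2]-CTR)@Y
for z in(.06,.08,.1,.12,.14,.16,.18): 
    t=yy[abs(q[:,2]-z)<.008]; print(z,len(t),np.percentile(t,[2,50,98]).round(3) if len(t) else 0)
```

```text
20.15 [0.5156 0.1696 0.3176] [0.7 0.1 0.4] [ 0.16  0.12  1.61 -0.    1.4   0.43]
row [18.42, 5.67, -1.25] [0.4, -0.1, 0.0] rows>= 3.9 TCP [0.619 0.331 0.327]
row [0.0, -0.0, 9.0] [0.0, 0.0, 0.0] rows>= 1.8 TCP [0.619 0.331 0.237]
row [-8.5, 0.0, 0.0] [0.0, 0.0, 0.0] rows>= 1.7 TCP [0.595 0.249 0.237]
(0.058, 0.029) 75 [0.623  0.1339 0.0791] [0.6237 0.1364 0.    ]
(0, 0.029) 75 [0.5668 0.1514 0.0793] [0.5679 0.1522 0.    ]
(0, -0.029) 74 [0.552  0.096  0.0791] [0.5521 0.0964 0.    ]
(-0.058, -0.029) 76 [0.4951 0.1118 0.0791] [0.4963 0.1122 0.    ]
(0.058, -0.029) 73 [0.6077 0.0805 0.0791] [0.6079 0.0806 0.    ]
(-0.058, 0.029) 76 [0.5119 0.1687 0.0794] [0.5121 0.168  0.    ]
0.06 198 [0.013 0.036 0.121]
0.08 193 [0.02  0.037 0.13 ]
0.1 88 [0.091 0.132 0.138]
0.12 68 [0.098 0.138 0.144]
0.14 74 [0.104 0.145 0.151]
0.16 57 [0.11  0.149 0.161]
0.18 45 [0.117 0.149 0.157]
```

View pics/w5.png

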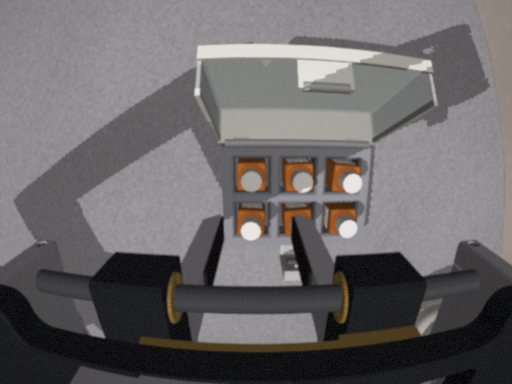

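All six caps sit level and centred in the wrist view, with the hood open at (315,95) and its top near z≈0.185. Next I'll close the fingers and go over and behind the hood.

>>> {"api": "carry_out", "payload": {
  "deltas": [
    [[0,0,-3],[0,0,0],0],
    [[18.4,5.7,-3],[0,0,0],0],
    [[18.4,5.7,-3],[0,0,0],0],
    [[18.4,5.7,-3],[0,0,0],0],
    [[18.4,5.7,-3],[0,0,0],0],
    [[18.4,5.7,-3],[0,0,0],0],
    [[18.4,5.7,-3],[0,0,0],0],
    [[18.4,5.7,3],[0,0,0],0],
    [[18.4,5.7,7.8],[0,0,0],0],
    [[18.4,5.7,7.8],[0,0,0],0],
    [[18.4,5.7,7.8],[0,0,0],0]
  ]
}}

```text
time: 21.35
tool_pos: [0.6152, 0.3287, 0.229]
orientation: [-2.506, -1.894, 0.013]
contact_force: [-0.1, 0.1, 1.3]
grip_width: 0.0009
grip_force: 0.0
```

Run:
```python
from h import *
from bench import *
s=state(); print(s["time"],s["tool_pos"].round(4),s["contact_force"].round(1),s["joints"].round(2),s["grip_width"])
for y,z in((.215,.14),(.125,.14),(.104,.155),(.064,.157),(.032,.154),(.001,.1405),(-.028,.119),(-.048,.0999),(-.056,.089),(-.056,.084)): go(pk(0,y,z),CY,d=.097)
```

```text
21.35 [0.6152 0.3287 0.229 ] [-0.1  0.1  1.3] [ 0.37  0.52  1.27 -0.    1.35  0.64] 0.0008578631458849484
row [0.33, 0.25, -0.81] [-0.3, 0.4, -0.0] rows>= 0.2 TCP [0.619 0.331 0.237]
row [-8.67, 0.26, -0.75] [-0.3, 0.4, -0.0] rows>= 1.7 TCP [0.594 0.245 0.237]
row [-10.78, 0.25, -2.23] [-0.3, 0.4, -0.0] rows>= 2.2 TCP [0.588 0.224 0.252]
row [-14.78, 0.25, -2.41] [-0.3, 0.4, -0.0] rows>= 3.0 TCP [0.577 0.186 0.254]
row [-17.98, 0.25, -2.09] [-0.3, 0.4, -0.0] rows>= 3.6 TCP [0.569 0.155 0.251]
row [-21.07, 0.26, -0.72] [-0.3, 0.4, -0.0] rows>= 4.2 TCP [0.56  0.125 0.238]
row [-23.96, 0.28, 1.45] [-0.3, 0.4, -0.0] rows>= 4.8 TCP [0.552 0.097 0.216]
row [-25.95, 0.29, 3.38] [-0.3, 0.4, -0.0] rows>= 5.2 TCP [0.547 0.078 0.197]
row [-26.74, 0.29, 4.47] [-0.3, 0.4, -0.0] rows>= 5.4 TCP [0.545 0.07  0.186]
row [-26.73, 0.3, 4.97] [-0.3, 0.4, -0.0] rows>= 5.4 TCP [0.545 0.07  0.181]
```

>>> {"api": "carry_out", "payload": {
  "deltas": [
    [[-2,0.2,-0.6],[0,0,0],0],
    [[-4,0.2,-0.6],[0,0,0],0],
    [[-6,0.2,-0.6],[0,0,0],0],
    [[-8,0.2,-0.7],[0,0,0],0],
    [[-8.7,0.2,-0.7],[0,0,0],0],
    [[-8.7,0.2,-0.7],[0,0,0],0],
    [[-8.7,0.2,-0.7],[0,0,0],0]
  ]
}}

```text
time: 22.05
tool_pos: [0.5962, 0.2466, 0.2407]
orientation: [2.504, 1.894, 0.002]
contact_force: [-0.1, 0.0, 1.0]
grip_width: 0.0005
grip_force: 0.4
```

Run:
```python
from h import *
from bench import *
s=state(); print(s["time"],s["tool_pos"].round(4),s["contact_force"].round(1))
for y,z in((.104,.155),(.064,.157),(.032,.154),(.001,.1405),(-.028,.119),(-.048,.0999),(-.056,.089),(-.056,.084)): go(pk(0,y,z),CY,d=.097)
c=read_camera("top"); cv2.imwrite("pics/t2.png",cv2.cvtColor(cv2.resize(c["frame"][100:280,60:300],(800,600)),cv2.COLOR_RGB2BGR))
```

```text
22.05 [0.5962 0.2466 0.2407] [-0.1  0.   1. ]
row [-2.36, -0.15, -1.13] [0.1, 0.0, 0.0] rows>= 0.5 TCP [0.588 0.224 0.252]
row [-6.36, -0.15, -1.33] [0.1, 0.0, 0.0] rows>= 1.3 TCP [0.577 0.186 0.254]
row [-9.56, -0.15, -1.03] [0.1, 0.0, 0.0] rows>= 1.9 TCP [0.569 0.155 0.251]
row [-12.66, -0.16, 0.32] [0.1, 0.0, 0.0] rows>= 2.5 TCP [0.56  0.125 0.238]
row [-15.56, -0.16, 2.47] [0.1, 0.0, 0.0] rows>= 3.2 TCP [0.552 0.097 0.216]
row [-17.56, -0.17, 4.38] [0.1, 0.0, 0.0] rows>= 3.6 TCP [0.547 0.078 0.197]
row [-18.36, -0.17, 5.47] [0.1, 0.0, 0.0] rows>= 3.8 TCP [0.545 0.07  0.186]
row [-18.35, -0.17, 5.97] [0.1, 0.0, 0.0] rows>= 3.9 TCP [0.545 0.07  0.181]
```

View pics/t2.png

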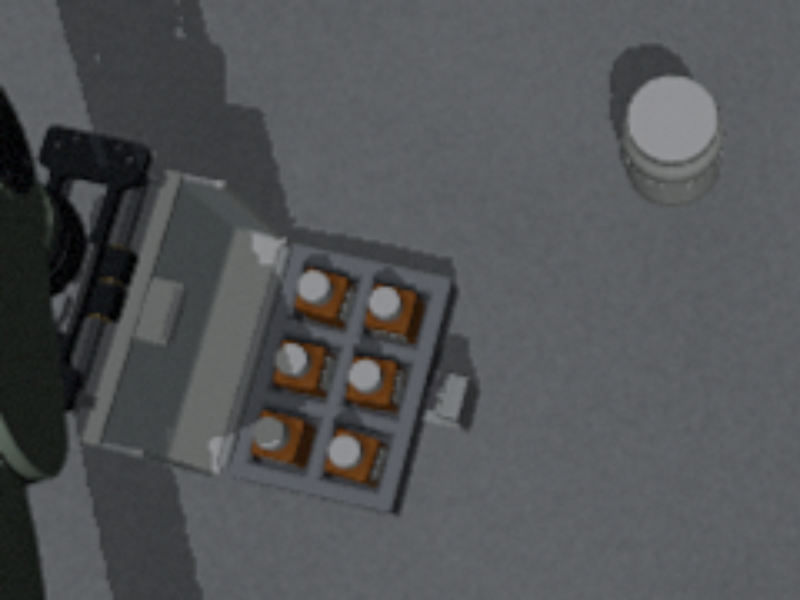

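The hood has swung up with the fingers behind it (gripper at (110,270)), and all six bottles are still home. I'll carry on along the arc.

>>> {"api": "carry_out", "payload": {
  "deltas": [
    [[-1.2,-0.1,-0.6],[0,0,0],0],
    [[-2.4,-0.1,-1.1],[0,0,0],0],
    [[-4.4,-0.1,-1.3],[0,0,0],0],
    [[-6.4,-0.1,-1.3],[0,0,0],0],
    [[-8,-0.1,-1.2],[0,0,0],0],
    [[-9.6,-0.1,-1],[0,0,0],0],
    [[-11.2,-0.1,-0.4],[0,0,0],0],
    [[-12.7,-0.1,0.3],[0,0,0],0],
    [[-14.1,-0.1,1.4],[0,0,0],0],
    [[-15.6,-0.1,2.5],[0,0,0],0],
    [[-16.6,-0.1,3.4],[0,0,0],0],
    [[-17.5,-0.1,4.2],[0,0,0],0],
    [[-17.5,-0.1,4.2],[0,0,0],0],
    [[-17.5,-0.1,4.2],[0,0,0],0]
  ]
}}

```text
time: 23.5
tool_pos: [0.5465, 0.0775, 0.1967]
orientation: [2.504, 1.895, -0.005]
contact_force: [-0.0, 0.2, 0.2]
grip_width: 0.0007
grip_force: 0.0
```

Run:
```python
from h import *
from bench import *
s=state(); print(s["time"],s["tool_pos"].round(4),s["contact_force"].round(1),s["joints"].round(2))
for y,z in((-.058,.092),(-.058,.088),(-.058,.085)): go(pk(0,y,z),CY,d=.097)
c=read_camera("side"); w=cloud(c); q=w[np.isfinite(w[...,2])&(w[...,2]>.082)&(w[...,2]<.16)]
a=np.radians(CY); X=np.array([np.cos(a),np.sin(a)]);Y=np.array([-X[1],X[0]]); x=(q[:,:2]-CTR)@X; y=(q[:,:2]-CTR)@Y
for x0 in(-.08,.08): 
  for y0 in(-.07,-.05,-.02,.01,.04): 
    t=q[(abs(x-x0)<.015)&(abs(y-y0)<.01)]; print((x0,y0),len(t),np.median(t[:,2]).round(4) if len(t) else 0)
```

```text
23.5 [0.5465 0.0775 0.1967] [-0.   0.2  0.2] [-0.01  0.27  1.7  -0.    1.18  0.26]
row [-0.92, 0.03, 0.77] [-0.1, 0.2, 0.0] rows>= 0.2 TCP [0.544 0.068 0.189]
row [-0.92, 0.03, 1.17] [-0.1, 0.2, 0.0] rows>= 0.3 TCP [0.544 0.068 0.185]
row [-0.92, 0.03, 1.47] [-0.1, 0.2, 0.0] rows>= 0.3 TCP [0.544 0.068 0.182]
(-0.08, -0.07) 52 0.0965
(-0.08, -0.05) 29 0.0974
(-0.08, -0.02) 22 0.095
(-0.08, 0.01) 26 0.0929
(-0.08, 0.04) 26 0.0908
(0.08, -0.07) 55 0.097
(0.08, -0.05) 27 0.0976
(0.08, -0.02) 27 0.0951
(0.08, 0.01) 28 0.0929
(0.08, 0.04) 24 0.091
```

>>> {"api": "carry_out", "payload": {
  "deltas": [
    [[-0.9,0,0.4],[0,0,0],0],
    [[-0.9,0,0.8],[0,0,0],0],
    [[-0.9,0,1.1],[0,0,0],0],
    [[-0.9,0,1.3],[0,0,0],0],
    [[-0.9,0,1.3],[0,0,0],0],
    [[-0.9,0,1.3],[0,0,0],0]
  ]
}}

```text
time: 24.15
tool_pos: [0.5446, 0.0684, 0.1847]
orientation: [2.503, 1.894, -0.004]
contact_force: [-0.6, -4.0, 4.2]
grip_width: 0.0003
grip_force: 2.3
```

```bash
cat > lid.py <<'E'
from h import *
from bench import *
s=state(); print(s["time"],s["tool_pos"].round(4),s["contact_force"].round(1))
c=read_camera("side"); w=cloud(c); q=w[np.isfinite(w[...,2])&(w[...,2]>.075)&(w[...,2]<.16)]
a=np.radians(CY); X=np.array([np.cos(a),np.sin(a)]);Y=np.array([-X[1],X[0]]); x=(q[:,:2]-CTR)@X; y=(q[:,:2]-CTR)@Y
for y0 in(-.07,-.05,-.02,.01,.04): 
    t=q[(abs(abs(x)-.08)<.015)&(abs(y-y0)<.01)]; print(y0,len(t),np.median(t[:,2]).round(4) if len(t) else 0)
E
python3 lid.py
```

```text
24.15 [0.5446 0.0684 0.1847] [-0.6 -4.   4.2]
-0.07 77 0.0863
-0.05 65 0.0875
-0.02 61 0.0874
0.01 60 0.0878
0.04 52 0.0883
```

>>> {"api": "carry_out", "payload": {
  "deltas": [
    [[0,0,0.2],[0,0,0],0],
    [[0,0,0.3],[0,0,0],0],
    [[0,0,0.3],[0,0,0],0],
    [[0,0,-0.5],[0,0,0],0],
    [[0,0,-3],[0,0,0],0],
    [[0,0,-7],[0,0,0],0],
    [[0,0,-12],[0,0,0],0],
    [[0,0,-12],[0,0,0],0],
    [[0,0,-12],[0,0,0],0],
    [[0,0,-12],[0,0,0],0],
    [[0,0,-12],[0,0,0],0]
  ]
}}

```text
time: 25.3
tool_pos: [0.5431, 0.0698, 0.3017]
orientation: [-2.503, -1.895, 0.009]
contact_force: [0.9, -0.6, 1.4]
grip_width: 0.0002
grip_force: 0.0
```

```bash
python3 lid.py
```

```text
25.3 [0.5431 0.0698 0.3017] [ 0.9 -0.6  1.4]
-0.07 97 0.0888
-0.05 65 0.089
-0.02 58 0.089
0.01 62 0.089
0.04 50 0.0889
```

The hood stays shut after lifting away: it reads flat at z = 0.089, as it must. I'm handing in.

```bash
python3 -c "
from bench import hand_in
print(hand_in())"
```

```text
the job is handed in; nothing more can be done
None
```

Job handed in at about 25 s: the fallen bottle was stood up on the bench, both loose bottles are home in their pockets, and the hood stayed shut, flat at 89 mm, after I let go; the hand-in gave no verdict.

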